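# Find the unlatched flap of the wiring box and push it open

### The arm

A 6-joint arm with a two-finger parallel gripper is mounted at the origin on a cart in front of the work surface, level with it; the furniture and walls round the work are solid. World frame = base frame: x ahead of the robot, y to its left, z up, the work surface at z = 0. Lengths are in mm, angles in degrees, forces in N, time in s.
With the tool pointing down it reaches from about 275 to 825 mm from the base axis. Payload 5.2 kg.
Tool frame: the origin (TCP) lies on the centre line of the jaws, within the pads' length; the fingertips stand 8 mm ahead of it and the grasp point (between the pads) lies 11 mm behind it (env.nose_length is the z of the fingertips in the tool frame, in mm); z points along the fingers, y is the line along which they close (so a half turn about z gives the same grasp; the last joint's range is limited). The gripper opens to 93 mm and grips with 3 to 60 N. Pads are 15 mm wide; open, the fingers measure 128 mm over their backs; the gripper's body (75 mm by 188 mm) begins 65 mm behind the grasp point.
Start: joints at [63.552, 14.817, 87.949, -0, 77.235, -11.62], TCP at [140.734, 531.694, 226.653] pointing down, gripper open.
Joint ranges: [-179.93, 179.93], [-52.35, 119.4], [10.71, 147.94], [-69.91, 249.91], [12.55, 155.21], [-178.61, 178.61]. Speed limits (degrees/s): [147.25, 147.25, 180, 180, 180, 180].

### API

Orientations are given as [roll, pitch, yaw] about the fixed x, y, z axes, in that order (R = Rz(yaw) Ry(pitch) Rx(roll)).
In Python, from rig import env gives the robot as it stands.
- The arm moves only by the tool step_arm, never from a script. Its argument "plan" is a list of rows, each a list of 4 numbers: the shift along the world's x, y, z in cm, then the turn about the world's z in degrees. A call has exactly 5 rows; each row is the pose to reach, as a shift and turn from the pose commanded when the call began; what a row does not reach only later rows make up. A row lasts 1/8 s, in which the tool goes at most 62.5 mm and 10.7 degrees, less where a joint would pass 70% of its speed; a pose out of reach is approached as far as the arm can. A call with a gripper value outside its range is refused whole. "fingers" is the gripper's target within -1 to 1 (shut at 1, half-way at 0, fully open at -1), set as the call begins (left out, the last holds). The fingers move at their own pace and stop on an object; "force" is the grip in N (left out, the last holds). Time passes only in rows, so rows that repeat a pose let the fingers close, or fill a call up. It gives the time, the measured TCP pose, the force, the opening and the grip force at its end, in the units of the state.
- env.observe(): the state, without advancing time (a new reading comes with each control period).
- env.get_image(name): name is "side" or "top"; returns the picture (400x640x3 uint8, red, green, blue); there is no depth.
- env.camera_model(name): a dict with "K" (3x3 intrinsics, pixels), "extrinsics" (4x4, takes a point from world to camera coordinates). Camera axes: x right, y down, z forward; pixel columns grow to the right and rows downward; lengths in mm; the calibration is good to about 2 mm. A picture is of the moment at which its call begins. camera_model takes no time and is no camera call.
- env.sign_off(): hands the job in; it is judged then, once.
Trained networks look in the newest picture that a camera, given by its name, has taken for a name from the list of things; names that differ only in an ending like _2 or _b are one class to them, and where a whole thing is asked for, a point or a joint stands for the part that bears it (a point fixed in the world has none). Each returns a list of dicts, best first, with "conf" (0 to 1); they miss things now and then, are a little off and sometimes report something else, mostly with a low value. They report only what shows in the picture. A call takes as long as a camera call.
- env.recognise(target, camera): "rect" ([left, top, right, bottom] in pixels, round what is visible of it).
- env.spot_point(target, camera): "xy" ([column, row] in pixels: a listed point, or the origin of a listed thing).
The state is a dict: "time": time; "joint_positions": joint angles; "qd": joint speeds; "joint_torque": joint torques, N m; "ee_pos": TCP position; "tool_rot": TCP orientation; "contact_force": force on the tool from outside, world axes, zero at the start; "moment": the same for the moment, N m; "gripper_width": opening from 0.0 (shut) to 1.0 (fully open); "gripper_force": force on a finger pad.
Only numpy, scipy, OpenCV 4.12 (cv2) and the standard library are available. Lean on these libraries where they do the work, as an engineer would, in place of code of your own. Each camera call takes 0.05 s, during which the arm holds its last target. There are 200 camera calls.

### The job

One of the three white flaps on the dark grey wiring box has been left unlatched. With the fingertips press the ribbed end of each flap in turn, lightly and only a little way, from the robot's left to its right, to find the one that rocks; when all three have been tried, push that flap's ribbed end down into the box until it stands wide open, and leave it so. Do not force the latched flaps, do not pinch or pull a flap, and leave the small parts standing on and by the box where they are.

Things in the scene. Friction and masses are not known exactly. Their poses are not given: they have to be found in the camera images.
- duct_box: dark grey wiring box fixed to the bench, 165 (x) x 280 (y) x 85 mm high. Origin: centre of underside; x to the rear, y left, z up. On its level top from the front: 12 mm strip, three white flaps side by side (y = +90, 0, -90 mm), 54 mm rear deck. Under each flap is a compartment with a clear opening 80 mm wide in y, x = -70 to +28 mm, free down to 20 mm above the bench under the unlatched flap
- press_left (a point): press point of the left flap: on its top face, in the middle of its four black ribs, 42 mm on the -x side of its pivot; 85 mm above the bench when shut; rides with the flap. Latched flaps (two of the three, caught from inside, which ones is not visible) stop dead within about 1 mm when pressed here; the free one tips under about 3.5 N and goes on yielding. A test press 5 to 12 mm deep is enough to tell
- flap_left (a joint): tip angle (rad) of the left flap, a plate 95 (x) x 76 (y) x 4 mm: 0 shut and flush, grows as the ribbed front end sinks and the rear edge rises, stops at 1.25. The pivot runs along y at x = -3.5, z = 83 mm of the box, 65 mm from the flap's front edge, 30 mm from its rear edge. No spring: hinge friction keeps it at any angle it is left at. Its rear end does not yield to pressing
- press_middle (a point): press point of the middle flap: on its top face, in the middle of its four black ribs, 42 mm on the -x side of its pivot; 85 mm above the bench when shut; rides with the flap. Latched flaps (two of the three, caught from inside, which ones is not visible) stop dead within about 1 mm when pressed here; the free one tips under about 3.5 N and goes on yielding. A test press 5 to 12 mm deep is enough to tell
- flap_middle (a joint): tip angle (rad) of the middle flap, a plate 95 (x) x 76 (y) x 4 mm: 0 shut and flush, grows as the ribbed front end sinks and the rear edge rises, stops at 1.25. The pivot runs along y at x = -3.5, z = 83 mm of the box, 65 mm from the flap's front edge, 30 mm from its rear edge. No spring: hinge friction keeps it at any angle it is left at. Its rear end does not yield to pressing
- press_right (a point): press point of the right flap: on its top face, in the middle of its four black ribs, 42 mm on the -x side of its pivot; 85 mm above the bench when shut; rides with the flap. Latched flaps (two of the three, caught from inside, which ones is not visible) stop dead within about 1 mm when pressed here; the free one tips under about 3.5 N and goes on yielding. A test press 5 to 12 mm deep is enough to tell
- flap_right (a joint): tip angle (rad) of the right flap, a plate 95 (x) x 76 (y) x 4 mm: 0 shut and flush, grows as the ribbed front end sinks and the rear edge rises, stops at 1.25. The pivot runs along y at x = -3.5, z = 83 mm of the box, 65 mm from the flap's front edge, 30 mm from its rear edge. No spring: hinge friction keeps it at any angle it is left at. Its rear end does not yield to pressing
- gland: loose black cable gland, 20 x 19 x 31 mm, standing on the right half of the rear deck; origin at the centre of its underside. To be left alone
- relay: loose white and black relay, 22 x 29 x 36 mm, standing on the left half of the rear deck; origin at the centre of its underside. To be left alone
- terminal: loose blue terminal block, 12 x 42 x 35 mm, standing on the bench in front of the box; origin at the centre of its underside. To be left alone

How it is judged:
By the outcome, as a careful person would: the job done as asked, in the order asked, and still so for the second after the job is handed in, with the robot touching nothing.
It also fails if it takes over 45 s, if anything falls off the work surface, if the arm or the gripper's body presses on something with over 40 N, if the wrist force passes 120 N, or if a joint passes its speed limit or range.

## Working session

There is one attempt and no reset: what is moved stays moved. The work goes in short steps, Python scripts to look and compute and a tool call to move; the robot and the scene stay as the last step left them, time stands still between calls to the robot, and variables do not carry over. Pictures are saved under pics/ and viewed, at most 10 in all, crops included, and the job is handed in when it is done.

Besides the shell and the picture viewer there is one more tool, called after "Request:" as name(argument=value, ...), one argument or row to a line, values as JSON. step_arm: Moves the arm, as the interface text tells. Its arguments: {"type":"object","properties":{"plan":{"type":"array"},"fingers":{"type":"number"},"force":{"type":"number"}},"required":["plan"]}

```bash
mkdir -p pics; cat > h.py <<'E'
from rig import env
import numpy as np, cv2
def ray(cam,uv,z):
    m=env.camera_model(cam);K=np.array(m["K"]);E=np.array(m["extrinsics"])
    R,t=E[:3,:3],E[:3,3];c=-R.T@t;d=R.T@np.linalg.solve(K,[uv[0],uv[1],1])
    return c+d*(z-c[2])/d[2]
E
python3 - <<'E'
from h import *
for c in("top","side"):
    cv2.imwrite(f"pics/{c}0.png",env.get_image(c)[...,::-1])
    for n,z in(("press_left",85),("press_middle",85),("press_right",85),("duct_box",0),("gland",85),("relay",85),("terminal",0)):
        for r in env.spot_point(n,c)[:2]: print(c,n,round(r["conf"],2),np.round(r["xy"]),np.round(ray(c,r["xy"],z)))
s=env.observe();print(s["time"],s["ee_pos"],s["tool_rot"],s["contact_force"],env.nose_length)
E
```

```text
top press_left 0.91 [259. 204.] [549. 283.  85.]
top press_left 0.32 [313. 207.] [546. 189.  85.]
top press_middle 0.66 [312. 207.] [546. 191.  85.]
top press_right 0.88 [363. 207.] [547. 103.  85.]
top duct_box 0.93 [317. 192.] [587. 186.   0.]
top duct_box 0.62 [294. 260.] [458. 226.   0.]
top gland 0.66 [343. 146.] [657. 139.  85.]
top relay 0.77 [296. 148.] [651. 222.  85.]
top relay 0.5 [344. 144.] [660. 138.  85.]
top terminal 0.65 [296. 258.] [462. 223.   0.]
side press_left 0.61 [298. 216.] [548. 267.  85.]
side press_middle 0.74 [326. 192.] [548. 187.  85.]
side press_right 0.84 [354. 168.] [550.  94.  85.]
side duct_box 0.83 [306. 224.] [590. 189.   0.]
side gland 0.59 [294. 158.] [661. 125.  85.]
side relay 0.96 [266. 180.] [654. 214.  85.]
side terminal 0.78 [356. 265.] [460. 230.   0.]
0.8 [140.74342759 531.68931277 226.67813987] [1.79998681e+02 1.89442848e-03 1.65172359e+02] [ 0.46812115 -1.24176782  0.15055834] 8.0
```

View pics/top0.png

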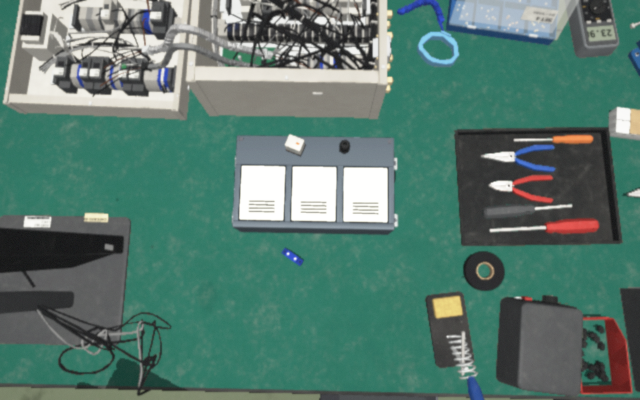

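View pics/side0.png

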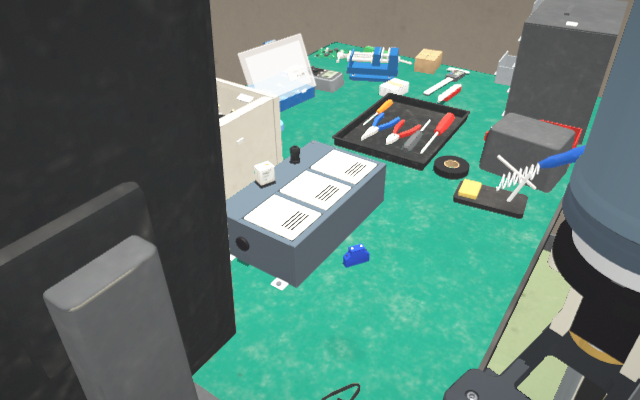

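The top view shows the box at about columns 235–396 and rows 138–232, nearly square to the axes. Its flaps are centred near (262,192), (314,194) and (365,195), with ribs near row 211. The relay is at (295,145), the gland at (344,146) and the terminal at (293,257). The side view agrees. Next I'll refine the press points from the white plates.

```bash
python3 - <<'E'
from h import *
im=cv2.imread("pics/top0.png")
m=(im.min(2)>190).astype(np.uint8); m[:,:225]=0;m[:,400:]=0;m[:160]=0;m[235:]=0
m=cv2.morphologyEx(m,cv2.MORPH_CLOSE,np.ones((3,3)))
k=(cv2.cvtColor(im,cv2.COLOR_BGR2GRAY)<150)
for c in cv2.findContours(m,0,2)[0]:
    if cv2.contourArea(c)<800: continue
    b=cv2.boxPoints(cv2.minAreaRect(c)); W=np.array([ray("top",p,85)[:2] for p in b])
    x,y,w,h=cv2.boundingRect(c); s=np.argwhere(k[y+15:y+h-4,x+4:x+w-4])
    r=s.mean(0)[::-1]+[x+4,y+15] if len(s) else None
    print(np.round(W.mean(0),1),np.round(W).tolist(),"ribs px",r, r is not None and np.round(ray("top",r,85)))
E
```

```text
[570.2  99.3] [[523.0, 137.0], [616.0, 138.0], [618.0, 61.0], [524.0, 61.0]] ribs px None False
[570.2 189.9] [[523.0, 227.0], [616.0, 230.0], [618.0, 152.0], [524.0, 151.0]] ribs px None False
[570.3 279.8] [[523.0, 317.0], [617.0, 321.0], [618.0, 242.0], [524.0, 239.0]] ribs px None False
```

Request:
step_arm(
  plan=[
    [4,-4,0,5],
    [8,-8,0,10],
    [13,-12,0,15],
    [17.5,-16,0,15],
    [22,-19,0,15],
  ],
  fingers=1,
  force=20,
)

```text
time: 1.42
ee_pos: [362.0, 340.0, 227.0]
tool_rot: [180.0, 0.0, -179.9]
contact_force: [1.2, -0.0, -0.3]
gripper_width: 0.511
gripper_force: 0.0
```

Request:
step_arm(
  plan=[
    [5,-2,-1,0],
    [10,-4,-3,0],
    [15,-6,-6,0],
    [18.5,-6.2,-8,0],
    [18.5,-6.2,-10,0],
  ],
)

```text
time: 2.05
ee_pos: [548.6, 278.6, 125.4]
tool_rot: [180.0, 0.1, -180.0]
contact_force: [0.2, 0.7, -0.2]
gripper_width: 0.012
gripper_force: 0.0
```

Request:
step_arm(
  plan=[
    [0,0,-1,0],
    [0,0,-2,0],
    [0,0,-2.6,0],
    [0,0,-3,0],
    [0,0,-3,0],
  ],
)

```text
time: 2.68
ee_pos: [545.6, 279.9, 96.9]
tool_rot: [180.0, 0.0, -179.8]
contact_force: [0.9, -0.1, 0.4]
gripper_width: 0.006
gripper_force: 0.0
```

Request:
step_arm(
  plan=[
    [0,0,-0.2,0],
    [0,0,-0.4,0],
    [0,0,-0.6,0],
    [0,0,-0.7,0],
    [0,0,-0.7,0],
  ],
)

```text
time: 3.3
ee_pos: [546.0, 279.8, 92.8]
tool_rot: [180.0, 0.1, -179.8]
contact_force: [-5.9, -1.6, 18.0]
gripper_width: 0.008
gripper_force: 9.3
```

The left flap stops dead at 18 N, so it is latched. I'll lift and move to the middle one.

Request:
step_arm(
  plan=[
    [0,0,2.5,0],
    [0,-3,2.5,0],
    [0,-6,2.5,0],
    [0,-9,2.5,0],
    [0,-9,2.5,0],
  ],
)

```text
time: 3.92
ee_pos: [545.9, 188.1, 114.7]
tool_rot: [-180.0, 0.0, -180.0]
contact_force: [0.1, 1.4, 0.1]
gripper_width: 0.003
gripper_force: 0.0
```

Request:
step_arm(
  plan=[
    [0,0,-1,0],
    [0,0,-1.8,0],
    [0,0,-2.1,0],
    [0,0,-2.3,0],
    [0,0,-2.5,0],
  ],
)

```text
time: 4.55
ee_pos: [545.4, 190.2, 89.7]
tool_rot: [180.0, -0.0, -179.8]
contact_force: [-2.6, 1.4, 4.2]
gripper_width: 0.005
gripper_force: 2.0
```

Request:
step_arm(
  plan=[
    [0,0,-0.2,0],
    [0,0,-0.4,0],
    [0,0,-0.4,0],
    [0,0,-0.4,0],
    [0,0,-0.4,0],
  ],
)

```text
time: 5.18
ee_pos: [546.1, 189.5, 85.7]
tool_rot: [-180.0, 0.0, -179.8]
contact_force: [-1.5, 1.8, 0.7]
gripper_width: 0.004
gripper_force: 0.9
```

Request:
step_arm(
  plan=[
    [0,0,2.9,0],
    [0,-3,2.9,0],
    [0,-6,2.9,0],
    [0,-9,2.9,0],
    [0,-9,2.9,0],
  ],
)

```text
time: 5.8
ee_pos: [546.2, 97.5, 114.6]
tool_rot: [-179.9, 0.0, -180.0]
contact_force: [0.8, 0.7, 0.9]
gripper_width: 0.005
gripper_force: 0.0
```

Request:
step_arm(
  plan=[
    [0,0,-1,0],
    [0,0,-1.8,0],
    [0,0,-2.1,0],
    [0,0,-2.4,0],
    [0,0,-2.5,0],
  ],
)

```text
time: 6.42
ee_pos: [545.0, 100.5, 92.7]
tool_rot: [-180.0, -0.0, -179.7]
contact_force: [-13.9, -0.2, 32.2]
gripper_width: 0.003
gripper_force: 16.1
```

The right flap is also latched, and the middle one is free. I'll go back to the middle flap and push it open.

Request:
step_arm(
  plan=[
    [0,0,2.5,0],
    [0,3,2.5,0],
    [0,6,2.5,0],
    [0,9,2.5,0],
    [0,9,2.5,0],
  ],
)

```text
time: 7.05
ee_pos: [545.3, 191.9, 114.4]
tool_rot: [180.0, -0.0, -179.6]
contact_force: [1.5, -0.2, 0.2]
gripper_width: 0.004
gripper_force: 0.0
```

Request:
step_arm(
  plan=[
    [0,0,-1.5,0],
    [0,0,-2.5,0],
    [0,0,-3.2,0],
    [0,0,-3.8,0],
    [0,0,-4.4,0],
  ],
)

```text
time: 7.68
ee_pos: [546.6, 189.5, 71.0]
tool_rot: [180.0, 0.1, -179.9]
contact_force: [0.9, 0.0, 4.3]
gripper_width: 0.004
gripper_force: 1.8
```

Request:
step_arm(
  plan=[
    [0.2,0,-0.6,0],
    [0.4,0,-1.2,0],
    [0.6,0,-1.7,0],
    [0.8,0,-2.2,0],
    [0.8,0,-2.2,0],
  ],
)

```text
time: 8.3
ee_pos: [553.2, 189.7, 47.7]
tool_rot: [-180.0, -0.1, -179.8]
contact_force: [-0.6, 0.2, -0.9]
gripper_width: 0.005
gripper_force: 0.1
```

Now I'll push toward the rear to reach the stop.

Request:
step_arm(
  plan=[
    [0.3,0,-0.2,0],
    [0.6,0,-0.4,0],
    [0.9,0,-0.4,0],
    [1.1,0,-0.4,0],
    [1.2,0,-0.4,0],
  ],
)

```text
time: 8.93
ee_pos: [562.0, 189.7, 43.7]
tool_rot: [-180.0, -0.5, -179.8]
contact_force: [-11.9, -0.4, 6.2]
gripper_width: 0.004
gripper_force: 6.4
```

Request:
step_arm(
  plan=[
    [-1,0,0,0],
    [-2,0,0,0],
    [-2,0,3,0],
    [-2,0,7,0],
    [-2,0,12,0],
  ],
)

```text
time: 9.55
ee_pos: [545.2, 189.5, 165.3]
tool_rot: [-180.0, -0.0, -179.8]
contact_force: [0.9, 0.7, -0.2]
gripper_width: 0.007
gripper_force: 0.0
```

Request:
step_arm(
  plan=[
    [-3,0,5,0],
    [-7,0,7,0],
    [-12,0,7,0],
    [-17,0,7,0],
    [-17,0,7,0],
  ],
)

```text
time: 10.18
ee_pos: [372.8, 189.8, 235.1]
tool_rot: [180.0, 0.1, -179.7]
contact_force: [0.6, 0.6, 0.7]
gripper_width: 0.006
gripper_force: 0.0
```

```bash
python3 - <<'E'
from h import *
a=env.get_image("top");b=env.get_image("side")
o=np.vstack([cv2.resize(i[90:290,180:430,::-1],(750,600)) [:,:] for i in(a,)]+[])
o=np.hstack([cv2.resize(a[110:290,200:430,::-1],None,fx=1.7,fy=1.7),cv2.resize(b[110:290,200:430,::-1],None,fx=1.7,fy=1.7)])
cv2.imwrite("pics/end.png",o)
s=env.observe();print(s["time"],s["ee_pos"])
E
```

```text
10.275 [376.400747   189.84293407 235.41755751]
```

View pics/end.png

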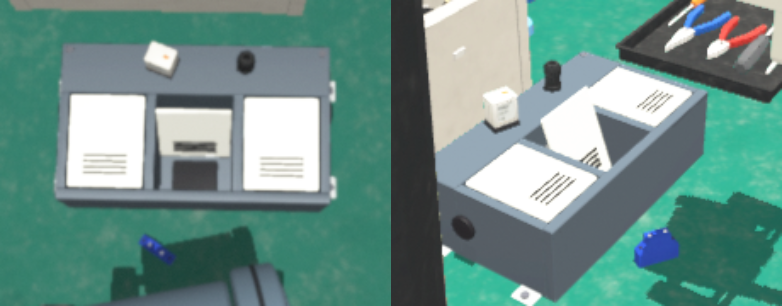

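The middle flap is tipped steeply: in the left crop its top edge is near row 107 and its lower edge near row 157. The parts are untouched. I'll check the angle against projected predictions.

```bash
python3 - <<'E'
from h import *
m=env.camera_model("top");K=np.array(m["K"]);E=np.array(m["extrinsics"])
for a in(.9,1.0,1.1,1.2,1.25):
    o=[]
    for s in(30,-65):
        p=E@[587.7+s*np.cos(a)-2*np.sin(a),190,83+s*np.sin(a)+2*np.cos(a),1];q=K@p[:3];o.append(((q/q[2])[1]-110)*1.7)
    print(a,np.round(o,1))
E
```

```text
0.9 [103.6 172.5]
1.0 [105.8 168.3]
1.1 [108.1 163.7]
1.2 [110.6 158.9]
1.25 [111.9 156.3]
```

```bash
python3 -c "
from rig import env
print(env.sign_off())"
```

```text
the job is handed in; nothing more can be done
None
```

The middle flap was the unlatched one: after testing left, middle and right in order, I pushed it open to about 1.24 rad (stop at 1.25) and handed the job in; the test press on the latched right flap peaked at about 32 N, more than I intended, and the loose parts look unmoved.

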